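Let down the high locker flap with the hook pole

TASK

The grey medicine locker on the table has a fall flap that must be opened with its hook pole, not by hand. Pick up the pole, pass its hook sideways through the steel eye on the flap, pull the flap off its catch without wrenching it, and let it down gently on the hook until you feel it come up against its stop and its weight is off the hook, without letting it drop or forcing it against the stop. Then slide the hook out and lay the pole down flat on the table clear of the locker, with the flap left open on its stop and the vial, tub and tape roll undisturbed.

Things in the scene. Friction and masses are not known exactly. Their poses are not given: they have to be found in the camera images.
- pole: Loose hook pole, 275 mm long, about 0.2 kg, lying flat on the table. Grip: black rubber square bar 130 long (x), 20 wide (y), 24 mm high (z). Origin under the middle of the grip, on its underside; pole axis 12 mm above it along +x, z up. A 12 mm tube runs on to x = 165 mm and bends to +y (left) into the hook, a straight pin 10 mm thick. Centre of mass on the axis, 0 to 40 mm ahead of the origin.
- hook_tip (a point): The end of the hook pin, at [185, 50, 12] mm in the pole's frame. The pin is straight along the pole's y from y = 12 to this rounded end, its centre line at x = 185, z = 12 mm. Axes as the pole's.
- locker: Fixed painted-grey locker, 170 mm deep (x), 300 wide (y), 430 high: open bay below, flap above, a small sprung roller catch over the middle of the flap's top edge. Origin on the table under the middle of its front face; +x runs from the front into the locker, y to the left as seen from the robot.
- hinge (a point): Middle of the flap's hinge axis, which runs along the locker's y at the flap's lower edge (x = -2, y = 0, z = 203 mm in the locker's frame). Axes as the locker's.
- eye (a point): Centre of the steel eye fixed on the flap's outer face; shut, it is 22 mm before (-x) and 135 mm above the hinge axis. Ring of 6 mm bar, hole 15 mm across, running along y, parallel to the hinge. Ring and plate reach 17 mm to either side in y; the ring's centre stands 24 mm off the flap's face. Axes: the locker's when shut, turning with the flap.
- flap (a joint): Opening angle of the flap (rad): 0 shut and upright, growing as its top comes forward and down towards the robot. Flap: plate 276 mm wide, 176 high, 14 thick, 0.3 to 0.6 kg. A pull of 6 to 12 N at the eye takes it off the catch within the first 0.06 rad; after that its own weight carries it down (up to 4 N at the eye), and it drops if not held.
- guide (a point): Guide of the quadrant stay, inside the locker by the flap's left edge. The curved bar fixed to the flap slides through it; a collar clamped on the bar meets the guide and stops the flap, rigidly, somewhere from 0.88 to 1.28 rad. The collar is set differently each time and its setting is not reported: feel for it.
- vial: Loose glass vial, 43 mm across and 77 mm high, bystander; origin under its centre.
- tub: Loose white plastic tub, 68 mm across and 50 mm high, bystander; origin under its centre.
- tape: Loose tape roll, 62 mm across and 25 mm high, bystander; origin under its centre.

How it is judged (in metres and radians):
On the way, in this order (a step that is already met when the one before it is completed fails the run):
1. the hook pin is through the eye while the flap is still shut (y of hook_tip in the frame of eye between 0.006 and 0.045 m and x of hook_tip in the frame of eye between -0.008 and 0.008 m and z of hook_tip in the frame of eye between -0.008 and 0.008 m and value of joint flap below 0.03 rad), for 0.1 s.
2. the flap rests on its stop, its weight off the hook, with the hook pin still in the eye (y of hook_tip in the frame of eye above 0.003 m and distance between hook_tip and eye below 0.05 m and value of joint flap above 0.85 rad and velocity of joint flap between -0.05 and 0.05 rad/s and contact force between pole and locker below 1 N), for 0.3 s.
At the end, for the whole second after the job is handed in: The flap hangs open by itself on its stop (more than 0.85 rad, at rest within 0.05 rad/s), and the pole lies flat and still on the table (origin within 12 mm of the table top, tilt under 0.15 rad), clear of the locker (value of joint flap above 0.85 rad and velocity of joint flap between -0.05 and 0.05 rad/s and contact force between pole and locker below 0.1 N and height (world z) of pole between -0.01 and 0.012 m and height (world z) of hook_tip between 0 and 0.03 m and angle between pole's own z axis and vertical below 0.15 rad and linear speed of pole below 0.02 m/s); the robot touches nothing.
It fails at once if the flap drops or is flung (faster than 1.5 rad/s) (velocity of joint flap above 1.5 rad/s or velocity of joint flap below -1.5 rad/s).
It fails at once if the pole bears on the locker or its flap with more than 25 N (contact force between pole and locker above 25 N).
It fails at once if the open flap is forced: the pole bears on it with more than 12 N once it is well open (value of joint flap above 0.5 rad and contact force between pole and locker above 12 N).
It fails at once if the arm or hand touches the locker or its flap (more than 1 N) (contact force between any of the fingers, the arm and locker above 1 N).
It fails at once if a bystander is shifted by more than 30 mm or tipped (distance of any of vial, tub, tape from where it was at the start of the episode above 0.03 m or angle between any of vial, tub's own z axis and vertical above 0.5 rad).
It also fails if it takes over 72 s, if anything falls off the work surface, if the arm or the gripper's body presses on something with over 40 N, if the wrist force passes 120 N, or if a joint passes its speed limit or range.

ROBOT

A 7-joint arm with a two-finger parallel gripper is mounted at the origin on a cart in front of the work surface, level with it; the furniture and walls round the work are solid. World frame = base frame: x ahead of the robot, y to its left, z up, the work surface at z = 0. Lengths are in m, angles in degrees, forces in N, time in s.
With the tool pointing down it reaches from about 0.4 to 0.925 m from the base axis. Payload 4.1 kg.
Tool frame: the origin (TCP) lies at the very end of the fingers, on their centre line; the grasp point (between the pads) lies 19 mm behind it (manip.grasp_offset is the distance from the TCP to the grasp point, in m); z points along the fingers, y is the line along which they close (so a half turn about z gives the same grasp; the last joint's range is limited). The gripper opens to 85 mm and grips with 20 to 120 N. Pads are 22 mm wide; open, the fingers measure 114 mm over their backs; the gripper's body (76 mm by 85 mm) begins 54 mm behind the grasp point. The pads swing forward as they close: fully open they stand 13 mm farther back than shut.
Start: joints at [67.38, 22.827, 2.584, 88.041, -1.071, 69.15, -2.905], TCP at [0.19, -0.622, 0.231] pointing down, gripper open.
Joint ranges: [-161.44, 161.44], [-28.35, 127.94], [-78.24, 83.42], [0, 140.83], [-78.03, 258.03], [13.02, 114.36], [-168.23, 168.23]. Speed limits (degrees/s): [147.25, 147.25, 180, 180, 180, 180, 180].

INTERFACE

Orientations are given as [roll, pitch, yaw] about the fixed x, y, z axes, in that order (R = Rz(yaw) Ry(pitch) Rx(roll)).
In Python, from station import manip, grab_frame, outline_of gives the robot as it stands.
- The arm moves only by the shell command python3 -m inch 'ROWS' [FORCE]. ROWS is JSON, a list that holds one entry, the list of rows, each a list of 7 numbers: the shift along the tool's x, y, z in units of 25 mm (1.0 is 25 mm), then the turn, a rotation vector about the tool's x, y, z in rad, then the gripper's target within -1 to 1 (fully open at 1, half-way at 0, shut at -1). In form: [[[dx, dy, dz, ax, ay, az, gripper], ...]]. A call has exactly 10 rows; each row is the pose to reach, as a shift and turn from the pose commanded when the call began, along the tool's axes at that moment; what a row does not reach only later rows make up. A row lasts 1/8 s, in which the tool goes at most 62.5 mm and 10.7 degrees, less where a joint would pass 70% of its speed; a pose out of reach is approached as far as the arm can. A call with a gripper value outside its range is refused whole. The fingers move at their own pace and stop on an object; FORCE is the grip in N (left out, the last holds). Time passes only in rows, so rows that repeat a pose let the fingers close, or fill a call up. It gives the time, the measured TCP pose, the force, the opening and the grip force at its end, in the units of the state.
- manip.observe(): the state, without advancing time (a new reading comes with each control period).
- grab_frame(name): name is "side" or "top"; returns a dict with "color" (480x640x3 uint8, red, green, blue), "fx", "fy", "cx", "cy" (pixels), "dist_coeffs" ([k1, k2, p1, p2, k3] as OpenCV has them; the pictures are not rectified), "extrinsics" (4x4, takes a point from world to camera coordinates). Camera axes: x right, y up, looking along -z (the intrinsics and any distortion apply to the point x, -y, -z); pixel columns grow to the right and rows downward; lengths in m; the calibration is good to about 2 mm. A picture is of the moment at which its call begins. There is no depth.
- manip.finish_job(): hands the job in; it is judged then, once.
Trained networks look in a picture, given as the dict that the camera call returned (one of the last four; its "shot" number tells which), for a name from the list of things; names that differ only in an ending like _2 or _b are one class to them, and where a whole thing is asked for, a point or a joint stands for the part that bears it (a point fixed in the world has none). Each returns a list of dicts, best first, with "conf" (0 to 1); they miss things now and then, are a little off and sometimes report something else, mostly with a low value. They report only what shows in the picture. A call takes as long as a camera call.
- outline_of(thing, picture): "pixels" (480x640 bool, what is visible of it) and "box" ([centre column, centre row, width, height] in pixels, round what is visible of it).
The state is a dict: "time": time; "q": joint angles; "joint_velocities": joint speeds; "joint_efforts": joint torques, N m; "position": TCP position; "orientation": TCP orientation; "ft_force": force on the tool from outside, world axes, zero at the start; "ft_torque": the same for the moment, N m; "width": opening from 0.0 (shut) to 1.0 (fully open); "grip_force": force on a finger pad.
Only numpy, scipy, OpenCV 4.12 (cv2) and the standard library are available. Lean on these libraries where they do the work, as an engineer would, in place of code of your own. Each camera call takes 0.05 s, during which the arm holds its last target. There are 200 camera calls.

## Working session

There is one attempt and no reset: what is moved stays moved. The work goes in short steps, Python scripts to look and compute and a shell command to move; the robot and the scene stay as the last step left them, time stands still between calls to the robot, and variables do not carry over. Pictures are saved under pics/ and viewed, at most 10 in all, crops included, and the job is handed in when it is done.

```bash
mkdir -p pics; ls
python3 - <<'E'
from station import manip, grab_frame, outline_of
import cv2,numpy as np
s=manip.observe(); print({k:np.round(v,3).tolist() if not isinstance(v,dict) else v for k,v in s.items()}, manip.grasp_offset)
for n in("top","side"):
    f=grab_frame(n); cv2.imwrite(f"pics/{n}1.png",f["color"][:,:,::-1])
    print(n,f["fx"],f["fy"],f["cx"],f["cy"],f["dist_coeffs"],np.round(f["extrinsics"],4).tolist())
    for t in("pole","hook_tip","locker","eye","flap","vial","tub","tape"):
        r=outline_of(t,f); print(t,[(round(d["conf"],2),np.round(d["box"]).tolist()) for d in r[:2]])
E
```

```text
pics
{'time': 0.0, 'q': [67.38, 22.872, 2.58, 88.113, -1.072, 69.149, -2.906], 'joint_velocities': [-0.016, -0.034, -0.068, -0.036, 0.017, -0.074, 0.091], 'joint_efforts': [0.0, -47.512, 1.364, -25.422, 0.012, 0.01, 0.0], 'position': [0.189, -0.621, 0.23], 'orientation': [-179.89, 0.007, 16.953], 'ft_force': [0.405, 0.657, 0.313], 'ft_torque': [-0.047, 0.022, -0.003], 'grip_force': 0.0, 'width': 1.0} 0.0187
top 447.5515143645914 447.5515143645914 317.6484526545882 237.7761641724811 [0.01683154 0.         0.         0.         0.        ] [[0.0095, -0.9999, 0.0124, 0.0036], [0.9895, 0.0112, 0.1438, -0.6311], [-0.1439, 0.0109, 0.9895, -1.0531], [0.0, 0.0, 0.0, 1.0]]
pole [(0.68, [342.0, 279.0, 41.0, 105.0])]
hook_tip []
locker [(0.9, [442.0, 109.0, 201.0, 159.0])]
eye [(0.89, [434.0, 152.0, 160.0, 38.0])]
flap [(0.72, [437.0, 151.0, 167.0, 41.0]), (0.41, [442.0, 111.0, 202.0, 160.0])]
vial [(0.58, [436.0, 153.0, 168.0, 39.0]), (0.54, [254.0, 320.0, 22.0, 22.0])]
tub [(0.82, [209.0, 333.0, 26.0, 28.0])]
tape [(0.67, [291.0, 284.0, 26.0, 26.0])]
side 478.78871070989743 478.78871070989743 319.64312485354236 234.97947195611638 [0.04443812 0.         0.         0.         0.        ] [[-0.8365, -0.5479, 0.0093, 0.5054], [0.3844, -0.5745, 0.7226, -0.3634], [-0.3906, 0.608, 0.6912, -1.1058], [0.0, 0.0, 0.0, 1.0]]
pole [(0.79, [364.0, 280.0, 68.0, 26.0])]
hook_tip [(0.86, [365.0, 278.0, 61.0, 19.0]), (0.65, [283.0, 148.0, 120.0, 184.0])]
locker [(0.65, [284.0, 150.0, 118.0, 175.0]), (0.39, [368.0, 279.0, 68.0, 20.0])]
eye [(0.58, [310.0, 141.0, 58.0, 103.0])]
flap [(0.9, [309.0, 141.0, 59.0, 101.0])]
vial [(0.65, [344.0, 345.0, 20.0, 31.0])]
tub [(0.83, [332.0, 385.0, 33.0, 37.0])]
tape [(0.89, [330.0, 312.0, 18.0, 26.0])]
```

View pics/top1.png

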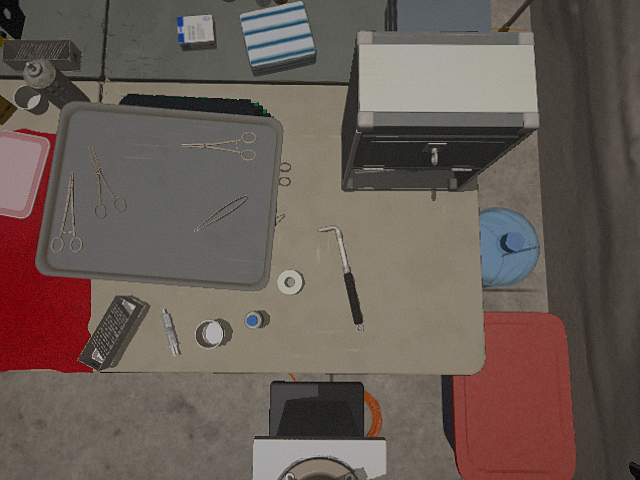

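View pics/side1.png

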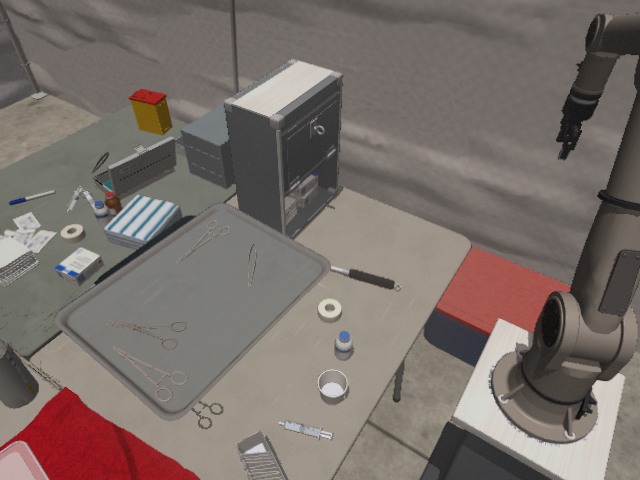

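The top view shows the pole: grip from about (347,272) to (359,323), hook elbow at (338,228), tip at (320,231). The eye is at about (434,155). The side view shows the eye ring at (320,129), and the bystanders are left of the pole. I'll zoom in on both views.

```bash
cat > h.py <<'E'
import numpy as np,cv2
from station import manip, grab_frame, outline_of
def ray(f,p):
    K=np.array([[f["fx"],0,f["cx"]],[0,f["fy"],f["cy"]],[0,0,1]])
    u=cv2.undistortPoints(np.array([[p]],float),K,np.array(f["dist_coeffs"]))[0,0]
    E=np.array(f["extrinsics"]);R=E[:3,:3]
    d=R.T@np.array([u[0],-u[1],-1.]);return -R.T@E[:3,3],d/np.linalg.norm(d)
def plane(f,p,z):
    c,d=ray(f,p);return c+d*(z-c[2])/d[2]
def tri(f1,p1,f2,p2):
    c1,d1=ray(f1,p1);c2,d2=ray(f2,p2)
    t=np.linalg.lstsq(np.c_[d1,-d2],c2-c1,rcond=None)[0]
    a,b=c1+t[0]*d1,c2+t[1]*d2;return (a+b)/2,np.linalg.norm(a-b)
def proj(f,P):
    E=np.array(f["extrinsics"]);P=np.atleast_2d(P)@E[:3,:3].T+E[:3,3];P=P*[1,-1,-1]
    K=np.array([[f["fx"],0,f["cx"]],[0,f["fy"],f["cy"]],[0,0,1]])
    return cv2.projectPoints(P,np.zeros(3),np.zeros(3),K,np.array(f["dist_coeffs"]))[0][:,0]
E
python3 - <<'E'
from h import *
t=cv2.imread("pics/top1.png");s=cv2.imread("pics/side1.png")
a=cv2.resize(t[20:210,335:545],None,fx=3.8,fy=3.1,interpolation=cv2.INTER_CUBIC) 
a=cv2.resize(t[100:200,335:545],None,fx=3.8,fy=3.8,interpolation=2)
cv2.imwrite("pics/a.png",a)
b=np.hstack([cv2.resize(s[60:240,220:350],None,fx=3,fy=3,interpolation=2),cv2.resize(t[215:335,305:375],(315,540),interpolation=2)])
cv2.imwrite("pics/b.png",b);print(a.shape,b.shape)
E
```

```text
(380, 798, 3) (540, 705, 3)
```

View pics/a.png

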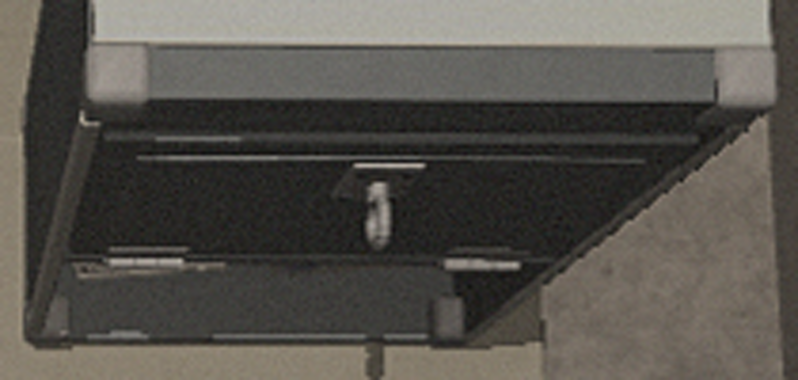

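View pics/b.png

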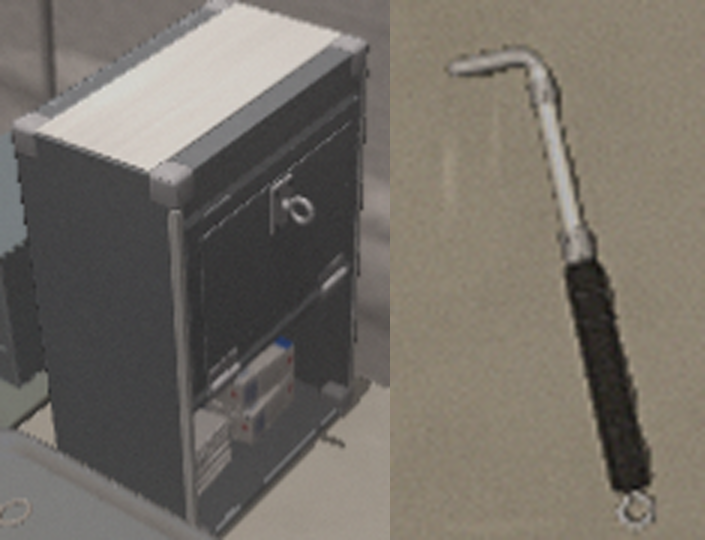

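The crops put the eye ring centre at top (434.2,156.6) and side (320,129.3). In the top view the grip ends are at (347.7,273.2) and (358.8,323.4), and the tip is at (318.3,230.6).

Run:
```python
from h import *
np.set_printoptions(precision=4,suppress=True)
T=grab_frame("top");S=grab_frame("side")
print("cam",ray(T,(0,0))[0],ray(S,(0,0))[0])
e,r=tri(T,(434.2,156.6),S,(320,129.3));print("eye",e,r)
A=lambda x,y:(335+x/3.8,100+y/3.8)
for n,p,z in(("TL",(88,45),.43),("TR",(775,48),.43),("TL2",(85,108),.43),("TR2",(775,108),.43),("BL",(28,345),0),("BR",(492,343),0)):print(n,plane(T,A(*p),z))
print("sideTL",plane(S,(220+165/3,60+165/3),.43),"TR",plane(S,(220+362/3,60+42/3),.43),"BL",plane(S,(220+188/3,60+530/3),0))
g1=plane(T,(347.7,273.2),.020);g2=plane(T,(358.8,323.4),.020);tp=plane(T,(318.3,230.6),.012);el=plane(T,(338.5,228.5),.012)
print("grip",g1,g2,np.linalg.norm(g1-g2),"tip",tp,el)
d=(g1-g2)/np.linalg.norm(g1-g2);print("yaw",np.degrees(np.arctan2(d[1],d[0])),"origin",(g1+g2)/2)
yaw=np.arctan2(d[1],d[0]);o=(g1+g2)[:2]/2;R=np.array([[np.cos(yaw),-np.sin(yaw)],[np.sin(yaw),np.cos(yaw)]])
print("tip pred",o+R@[.185,.05])
for t in("vial","tub","tape"):
    b=outline_of(t,T); print(t,[(round(x["conf"],2),plane(T,x["box"][:2],.03)) for x in b[:2]])
s=np.degrees(0)
```

```text
cam [0.4729 0.0221 1.1327] [0.1305 0.7405 1.0222]
eye [ 0.7398 -0.2001  0.3411] 0.0031683304634394656
TL [ 0.7863 -0.0506  0.43  ]
TR [ 0.7885 -0.3499  0.43  ]
TL2 [ 0.7576 -0.0492  0.43  ]
TR2 [ 0.7612 -0.3484  0.43  ]
BL [ 0.7617 -0.0534  0.    ]
BR [ 0.7669 -0.3714  0.    ]
sideTL [ 0.7839 -0.0706  0.43  ] TR [ 0.767  -0.3464  0.43  ] BL [ 0.7985 -0.0892  0.    ]
grip [ 0.5466 -0.0656  0.02  ] [ 0.4242 -0.0927  0.02  ] 0.12529123178547327 tip [0.6543 0.0084 0.012 ] [ 0.6603 -0.0429  0.012 ]
yaw 12.494653419221182 origin [ 0.4854 -0.0792  0.02  ]
tip pred [0.6552 0.0097]
vial [(0.53, array([0.4317, 0.1626, 0.03  ]))]
tub [(0.85, array([0.3957, 0.2708, 0.03  ]))]
tape [(0.86, array([0.5202, 0.0807, 0.03  ]))]
```

```bash
cat >> h.py <<'E'
from scipy.spatial.transform import Rotation as Ro
def delta(p,rpy,base=None):
    s=manip.observe();P,O=(s["position"],s["orientation"]) if base is None else base
    R=Ro.from_euler("xyz",O,degrees=True);G=Ro.from_euler("xyz",rpy,degrees=True)
    print("units",np.round(R.inv().apply(np.array(p)-P)/.025,3),"rotvec",np.round((R.inv()*G).as_rotvec(),4))
def st():
    s=manip.observe();print({k:np.round(s[k],4).tolist() for k in("time","position","orientation","ft_force","ft_torque","width","grip_force")})
E
python3 - <<'E'
from h import *
delta([.35,-.35,.2],[180,0,14]);delta([.524,-.0705,.12],[180,0,12.5])
E
```

```text
units [ 9.31  -8.528  1.253] rotvec [ 0.0001 -0.      0.0515]
units [ 19.227 -17.193   4.452] rotvec [ 0.0001 -0.      0.0777]
```

```bash
python3 -m inch '[[[1,-0.9,0.1,0,0,0,1],[2.5,-2.3,0.3,0,0,0.01,1],[4,-3.6,0.5,0,0,0.02,1],[5.5,-5,0.7,0,0,0.03,1],[7,-6.3,0.9,0,0,0.04,1],[8.5,-7.6,1.1,0,0,0.05,1],[10,-9,1.3,0,0,0.06,1],[11.5,-10.3,1.5,0,0,0.07,1],[13,-11.6,1.8,0,0,0.078,1],[14.5,-13,2,0,0,0.078,1]]]' 40; python3 -c "
from h import *
delta([.524,-.0705,.07],[180,0,12.5])"
```

```text
time: 2.4
position: [0.4422, -0.204, 0.1814]
orientation: [180.0, -0.0, 12.5]
ft_force: [0.0, -0.8, -0.8]
width: 1.001
grip_force: 0.0
units [ 4.343 -4.514  4.454] rotvec [ 0.0007 -0.0005 -0.0009]
```

```bash
python3 -m inch '[[[1.2,-1.3,0.8,0,0,0,1],[2.4,-2.6,1.6,0,0,0,1],[3.6,-3.8,2.4,0,0,0,1],[4.34,-4.51,3.2,0,0,0,1],[4.34,-4.51,4.2,0,0,0,1],[4.34,-4.51,5.2,0,0,0,1],[4.34,-4.51,6.1,0,0,0,1],[4.34,-4.51,6.7,0,0,0,1],[4.34,-4.51,7.05,0,0,0,1],[4.34,-4.51,7.05,0,0,0,1]]]'; python3 -c "
from h import *
st()
f=grab_frame('top');cv2.imwrite('pics/c.png',cv2.resize(f['color'][200:340,290:430,::-1],None,fx=4,fy=4,interpolation=2))"
```

```text
time: 3.65
position: [0.523, -0.0717, 0.0048]
orientation: [-180.0, 0.0, 12.5]
ft_force: [0.3, -0.4, -0.1]
width: 0.999
grip_force: 0.0
{'time': 3.65, 'position': [0.523, -0.0717, 0.0048], 'orientation': [-179.997, 0.028, 12.4809], 'ft_force': [0.2861, -0.4499, -0.0778], 'ft_torque': [-0.0243, -0.018, -0.0056], 'width': 0.9988, 'grip_force': 0.0}
```

View pics/c.png

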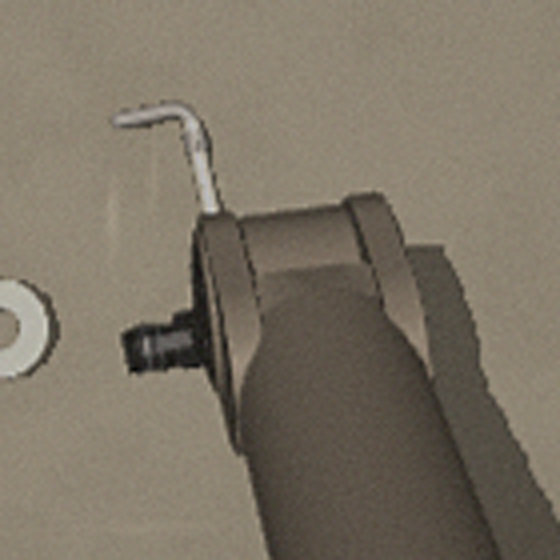

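The arm hides the grip, but the hook is unmoved with its tip at about (318,230). Closing the gripper.

```bash
python3 -m inch '[[[0,0,0,0,0,0,0],[0,0,0,0,0,0,-0.5],[0,0,0,0,0,0,-1],[0,0,0,0,0,0,-1],[0,0,0,0,0,0,-1],[0,0,0,0,0,0,-1],[0,0,0,0,0,0,-1],[0,0,0,0,0,0,-1],[0,0,0,0,0,0,-1],[0,0,0,0,0,0,-1]]]' 120; python3 -c "
from h import *
st()"
```

```text
time: 4.95
position: [0.5233, -0.0713, 0.0058]
orientation: [180.0, -0.0, 12.5]
ft_force: [-1.4, 0.3, 5.5]
width: 0.201
grip_force: 117.9
{'time': 4.95, 'position': [0.5233, -0.0713, 0.0058], 'orientation': [179.9988, -0.0133, 12.4864], 'ft_force': [-1.41, 0.3041, 5.4671], 'ft_torque': [0.1935, 0.3964, -0.0236], 'width': 0.2014, 'grip_force': 117.9414}
```

```bash
python3 -m inch '[[[0,0,-0.2,0,0,0,-1],[0,0,-0.6,0,0,0,-1],[0,0,-1.2,0,0,0,-1],[0,0,-2,0,0,0,-1],[0,0,-3,0,0,0,-1],[0,0.5,-4,0,0,0,-1],[0,1,-5,0,0,0.02,-1],[-0.1,1.5,-6,0,0,0.04,-1],[-0.2,2,-7,0,0,0.06,-1],[-0.2,2.5,-8,0,0,0.09,-1]]]'; python3 -c "
from h import *
st();delta([.5546,-.3118,.333],[180,0,.7])"
```

```text
time: 6.2
position: [0.5313, -0.1342, 0.2068]
orientation: [180.0, -0.0, 7.3]
ft_force: [-0.2, -0.6, -3.1]
width: 0.202
grip_force: 117.6
{'time': 6.2, 'position': [0.5313, -0.1342, 0.2068], 'orientation': [179.9767, -0.0298, 7.2711], 'ft_force': [-0.1782, -0.5948, -3.1354], 'ft_torque': [0.0389, -0.0999, 0.0111], 'width': 0.2015, 'grip_force': 117.5545}
units [ 0.028  7.168 -5.046] rotvec [ 0.0004 -0.0005  0.1147]
```

```bash
python3 -m inch '[[[0,0.8,-0.6,0,0,0.015,-1],[0,1.8,-1.3,0,0,0.03,-1],[0,2.8,-2,0,0,0.045,-1],[0,3.8,-2.7,0,0,0.06,-1],[0,4.8,-3.4,0,0,0.075,-1],[0,5.7,-4,0,0,0.09,-1],[0,6.4,-4.5,0,0,0.105,-1],[0,6.9,-4.8,0,0,0.115,-1],[0,7.17,-5.05,0,0,0.115,-1],[0,7.17,-5.05,0,0,0.115,-1]]]'
python3 - <<'E'
from h import *
st()
T=grab_frame("top");S=grab_frame("side")
t=cv2.resize(T["color"][100:220,375:475,::-1],(400,480),interpolation=2)
s=cv2.resize(S["color"][80:200,275:375,::-1],(400,480),interpolation=2)
cv2.imwrite("pics/d.png",np.hstack([t,s]))
p=manip.observe()["position"]; tip=p+np.array([.1454,.0518,.006]);print(tip,proj(T,tip),proj(S,tip))
E
```

```text
time: 7.45
position: [0.5545, -0.3118, 0.3314]
orientation: [-180.0, -0.0, 0.7]
ft_force: [0.2, 0.2, -2.9]
width: 0.204
grip_force: 117.6
{'time': 7.45, 'position': [0.5545, -0.3118, 0.3314], 'orientation': [-179.9998, -0.0075, 0.7254], 'ft_force': [0.2199, 0.1827, -2.8566], 'ft_torque': [0.024, -0.0084, -0.0269], 'width': 0.2042, 'grip_force': 117.5652}
[ 0.69993919 -0.25880111  0.33689992] [[466.50606316 179.41838878]] [[343.52457369 125.3470901 ]]
```

View pics/d.png

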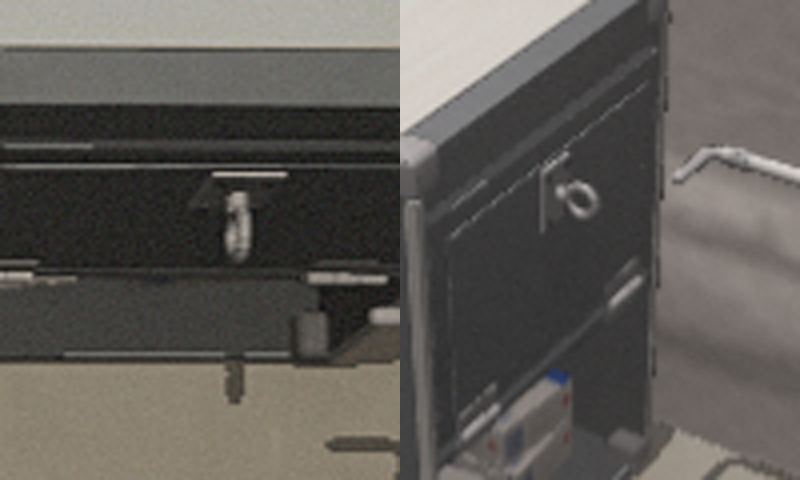

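Tip measured at top (467.5,179.2) and side (344.3,124.5), within 1 px of the prediction. The eye is at top (434.5,157) and side (320,130).

Run:
```python
from h import *
T=grab_frame("top");S=grab_frame("side")
e,r=tri(T,(434.5,157),S,(320,130));t,r2=tri(T,(467.3,179.2),S,(344.2,124.6));print(e,r,t,r2,e-t)
for y in(0,.3): print(proj(T,[e,e+[.01,0,0],e+[0,0,.01],e+[0,.01,0]])-proj(T,e), proj(S,[e,e+[.01,0,0],e+[0,0,.01],e+[0,.01,0]])-proj(S,e));break
```

```text
[ 0.74027249 -0.20134236  0.33809887] 0.002657557198728903 [ 0.69918379 -0.25974395  0.33908665] 0.0012156593209505398 [ 0.0410887   0.05840159 -0.00098778]
[[ 0.          0.        ]
 [-0.14395814 -5.22018142]
 [ 1.49247367 -1.76292335]
 [-5.41546074 -0.06288813]] [[-5.68434189e-14  0.00000000e+00]
 [-3.11689694e+00 -1.11876193e+00]
 [ 3.43948046e-02 -3.29922915e+00]
 [-2.05835258e+00  1.66431387e+00]]
```

```bash
python3 -m inch '[[[0.4,0,0,0,0,0,-1],[0.8,0,0,0,0,0,-1],[1.2,-0.2,0,0,0,0,-1],[1.5,-0.6,0,0,0,0,-1],[1.66,-1,0,0,0,0,-1],[1.66,-1.3,0,0,0,0,-1],[1.66,-1.5,0,0,0,0,-1],[1.66,-1.65,0,0,0,0,-1],[1.66,-1.7,0,0,0,0,-1],[1.66,-1.7,0,0,0,0,-1]]]'
python3 - <<'E'
from h import *
st()
T=grab_frame("top");S=grab_frame("side")
t=cv2.resize(T["color"][130:190,410:460,::-1],(400,480),interpolation=2)
s=cv2.resize(S["color"][100:160,300:350,::-1],(400,480),interpolation=2)
cv2.imwrite("pics/e.png",np.hstack([t,s]))
E
```

```text
time: 8.9
position: [0.5953, -0.2688, 0.3314]
orientation: [180.0, 0.0, 0.7]
ft_force: [0.4, 0.6, -3.1]
width: 0.203
grip_force: 117.6
{'time': 8.9, 'position': [0.5953, -0.2688, 0.3314], 'orientation': [179.9794, 0.0004, 0.7152], 'ft_force': [0.3646, 0.6079, -3.054], 'ft_torque': [0.0235, -0.0649, 0.035], 'width': 0.2028, 'grip_force': 117.5955}
```

View pics/e.png

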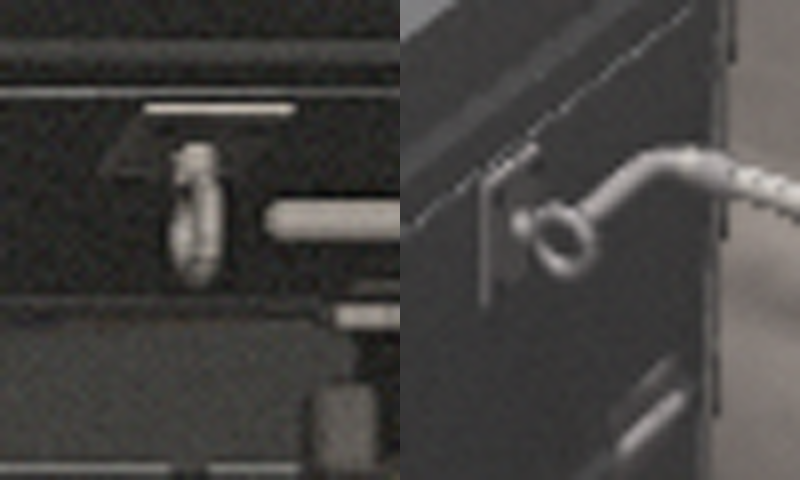

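The pin tip is just right of the ring. In the top crop the pin is at row 220 and the ring centre at about 226. In the side crop the pin line seems to pass about 1 px above the ring centre (565,240). I'll check that numerically.

Run:
```python
from h import *
np.set_printoptions(linewidth=220)
S=grab_frame("side");T=grab_frame("top")
S2=grab_frame("side");T2=grab_frame("top")
g=(S["color"].astype(float).mean(2)+S2["color"].mean(2))/2;print("side cols 312..338");
for r in range(116,138):print(r,g[r,312:339].astype(int))
g=(T["color"].astype(float).mean(2)+T2["color"].mean(2))/2;print("top cols 428..460")
for r in range(145,169):print(r,g[r,428:456].astype(int))
```

```text
side cols 312..338
116 [ 59  59  57  57 106  73  59  59  59  58  59  60  59  58  59  58  58  58  57  59  58  58  57  56  57  54  61]
117 [58 57 70 77 80 59 59 59 57 59 58 58 58 58 58 55 59 57 57 57 59 59 59 57 56 54 62]
118 [ 56  84  71 104 152  82  60  59  60  57  57  57  58  58  57  59  59  59  59  70  96 100  99 115 137  92  86]
119 [ 91  66 104 135  99  65  59  57  59  56  57  58  56  58  57  58  57  90 153 161 163 178 177 192 199 174 163]
120 [ 78 158 110  91  60  51  58  59  59  59  57  57  58  57  58  58 120 156 163 154 144 141 151 174 179 163 166]
121 [152 112  82  71  51  53  59  59  57  60  58  58  58  60  63 154 163 161 142 116  94  90 100 129 134 136 145]
122 [105  74  70  71  67  62  59  57  58  57  57  58  56  82 150 168 159 138 103  74  63  59  66  80  90 104 118]
123 [ 65  68  71  70  68  64  58  56  57  58  58  58  89 151 165 155 130  97  68  57  58  58  56  59  64  74  84]
124 [ 51  68  71  71  68  62  60  58  58  58  57  92 150 165 152 126  90  65  58  58  56  57  53  56  56  58  63]
125 [ 55  66  70  70  70  63  92 122  87  60 112 163 166 147 119  85  62  59  56  
[... 3245 characters left out ...]
 30  54 106  90  71 101  93  49  31  33  28  36  43  35  39  36  39  33  38  38  35  32  35  37  33  36]
163 [ 40  34  37  43  71  70  94 112  89  49  38  35  38  42  33  37  39  39  34  42  34  40  40  37  36  38  37  37]
164 [34 36 30 33 47 64 77 84 63 33 36 37 32 36 37 36 37 37 37 44 40 36 40 33 34 33 35 31]
165 [37 36 40 34 42 56 63 56 38 33 35 36 36 35 37 36 36 39 36 35 36 37 36 30 39 37 55 64]
166 [32 34 33 38 34 34 35 28 35 34 32 37 32 40 34 37 39 32 36 37 38 35 32 32 44 54 60 55]
167 [60 56 49 52 48 44 50 50 49 51 52 49 50 47 51 47 47 50 53 53 51 51 48 35 37 37 36 35]
168 [ 46  49  52  45  45  50  47  43  50  43  51  48  49  46  50  48  44  49  51  50  54  51  51  64 107 125 124 121]
```

```bash
python3 -m inch '[[[-0.05,0,0.05,0,0,0,-1],[-0.05,-0.1,0.05,0,0,0,-1],[-0.05,-0.2,0.05,0,0,0,-1],[-0.05,-0.3,0.05,0,0,0,-1],[-0.05,-0.4,0.05,0,0,0,-1],[-0.05,-0.5,0.05,0,0,0,-1],[-0.05,-0.6,0.05,0,0,0,-1],[-0.05,-0.7,0.05,0,0,0,-1],[-0.05,-0.8,0.05,0,0,0,-1],[-0.05,-0.8,0.05,0,0,0,-1]]]'; python3 -c "
from h import *
st()"
```

```text
time: 10.45
position: [0.5941, -0.2482, 0.3301]
orientation: [180.0, -0.0, 0.8]
ft_force: [-0.4, 0.2, -2.7]
width: 0.202
grip_force: 117.9
{'time': 10.45, 'position': [0.5941, -0.2482, 0.3301], 'orientation': [179.9995, -0.0089, 0.7671], 'ft_force': [-0.3784, 0.1618, -2.6733], 'ft_torque': [-0.0279, -0.061, 0.0047], 'width': 0.202, 'grip_force': 117.8622}
```

```bash
python3 -m inch '[[[0,-0.1,0,0,0,0,-1],[0,-0.2,0,0,0,0,-1],[0,-0.3,0,0,0,0,-1],[0,-0.4,0,0,0,0,-1],[0,-0.5,0,0,0,0,-1],[0,-0.6,0,0,0,0,-1],[0,-0.6,0,0,0,0,-1],[0,-0.6,0,0,0,0,-1],[0,-0.6,0,0,0,0,-1],[0,-0.6,0,0,0,0,-1]]]'
python3 - <<'E'
from h import *
st()
T=grab_frame("top");S=grab_frame("side")
t=cv2.resize(T["color"][130:190,410:460,::-1],(400,480),interpolation=2)
s=cv2.resize(S["color"][100:160,300:350,::-1],(400,480),interpolation=2)
cv2.imwrite("pics/f.png",np.hstack([t,s]))
E
```

```text
time: 11.7
position: [0.5938, -0.2336, 0.33]
orientation: [180.0, -0.0, 0.7]
ft_force: [0.3, -0.4, -3.0]
width: 0.202
grip_force: 117.9
{'time': 11.7, 'position': [0.5938, -0.2336, 0.33], 'orientation': [179.9934, -0.0011, 0.729], 'ft_force': [0.2766, -0.3602, -3.0222], 'ft_torque': [0.0162, -0.114, 0.0291], 'width': 0.2024, 'grip_force': 117.873}
```

View pics/f.png

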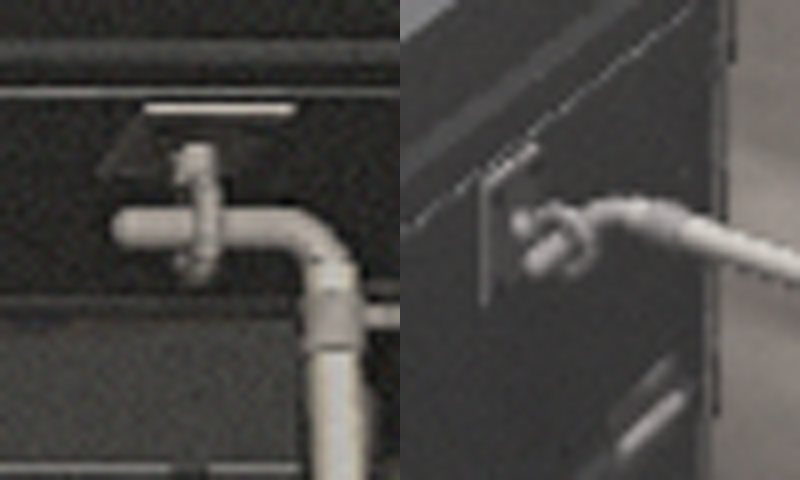

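The pin is through the eye: the tip is at crop column 113 and the ring at 200, so about 20 mm past. Now pulling slowly off the catch along the arc.

```bash
python3 -m inch '[[[-0.06,0,0,0,0,0,-1],[-0.12,0,0.01,0,0,0,-1],[-0.18,0,0.02,0,0,0,-1],[-0.24,0,0.04,0,0,0,-1],[-0.3,0,0.06,0,0,0,-1],[-0.36,0,0.07,0,0,0,-1],[-0.42,0,0.08,0,0,0,-1],[-0.48,0,0.1,0,0,0,-1],[-0.54,0,0.12,0,0,0,-1],[-0.54,0,0.12,0,0,0,-1]]]'
python3 - <<'E'
from h import *
st()
E
```

```text
time: 13.05
position: [0.5797, -0.2338, 0.3269]
orientation: [180.0, 0.1, 0.7]
ft_force: [0.2, -0.5, -1.1]
width: 0.201
grip_force: 118.0
{'time': 13.05, 'position': [0.5797, -0.2338, 0.3269], 'orientation': [179.9935, 0.0553, 0.7244], 'ft_force': [0.2019, -0.4724, -1.1282], 'ft_torque': [0.0549, -0.1572, -0.0543], 'width': 0.2005, 'grip_force': 117.9894}
```

```bash
python3 -m inch '[[[-0.1,0,-0.02,0,0,0,-1],[-0.26,0,0.04,0,0,0,-1],[-0.52,0,0.11,0,0,0,-1],[-0.77,0,0.21,0,0,0,-1],[-1.02,0,0.32,0,0,0,-1],[-1.26,0,0.45,0,0,0,-1],[-1.5,0,0.59,0,0,0,-1],[-1.72,0,0.74,0,0,0,-1],[-1.94,0,0.91,0,0,0,-1],[-1.94,0,0.91,0,0,0,-1]]]'
python3 - <<'E'
from h import *
st()
T=grab_frame("top");S=grab_frame("side")
t=cv2.resize(T["color"][110:230,380:480,::-1],(400,480),interpolation=2)
s=cv2.resize(S["color"][80:200,275:375,::-1],(400,480),interpolation=2)
cv2.imwrite("pics/g.png",np.hstack([t,s]))
E
```

```text
time: 14.3
position: [0.5306, -0.2345, 0.3037]
orientation: [-180.0, 0.1, 0.7]
ft_force: [-1.5, -0.2, -3.0]
width: 0.201
grip_force: 117.9
{'time': 14.3, 'position': [0.5306, -0.2345, 0.3037], 'orientation': [-179.991, 0.1235, 0.7131], 'ft_force': [-1.5029, -0.2216, -3.0016], 'ft_torque': [0.0208, 0.3732, 0.1026], 'width': 0.2013, 'grip_force': 117.91}
```

View pics/g.png

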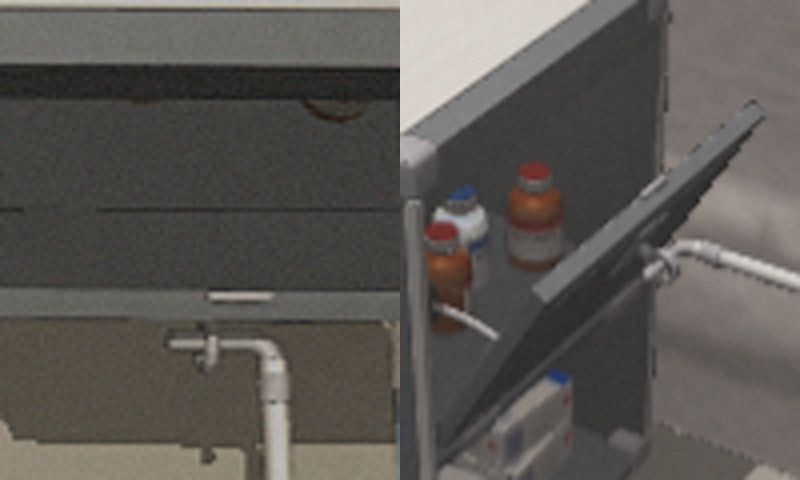

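The flap is about 0.5 rad open and hanging on the hook. The pin is still about 19 mm through the eye.

```bash
python3 -m inch '[[[-0.1,0,0.08,0,0,0,-1],[-0.27,0,0.22,0,0,0,-1],[-0.45,0,0.39,0,0,0,-1],[-0.61,0,0.55,0,0,0,-1],[-0.79,0,0.75,0,0,0,-1],[-0.96,0,0.96,0,0,0,-1],[-1.07,0,1.1,0,0,0,-1],[-1.15,0,1.21,0,0,0,-1],[-1.19,0,1.28,0,0,0,-1],[-1.19,0,1.28,0,0,0,-1]]]'
python3 - <<'E'
from h import *
st()
E
```

```text
time: 15.65
position: [0.5016, -0.2348, 0.2721]
orientation: [180.0, 0.1, 0.7]
ft_force: [-4.0, -1.0, -3.0]
width: 0.203
grip_force: 117.9
{'time': 15.65, 'position': [0.5016, -0.2348, 0.2721], 'orientation': [179.9994, 0.0544, 0.7348], 'ft_force': [-4.0329, -0.96, -3.0219], 'ft_torque': [-0.0061, 0.8854, 0.1956], 'width': 0.2029, 'grip_force': 117.8686}
```

```bash
python3 -m inch '[[[-0.02,0,0.02,0,0,0,-1],[-0.04,0,0.04,0,0,0,-1],[-0.06,0,0.06,0,0,0,-1],[-0.08,0,0.07,0,0,0,-1],[-0.1,0,0.09,0,0,0,-1],[-0.12,0,0.1,0,0,0,-1],[-0.14,0,0.12,0,0,0,-1],[-0.14,0,0.12,0,0,0,-1],[-0.14,0,0.12,0,0,0,-1],[-0.14,0,0.12,0,0,0,-1]]]'
python3 - <<'E'
from h import *
st()
E
```

```text
time: 16.9
position: [0.4987, -0.2347, 0.2693]
orientation: [-180.0, -0.0, 0.7]
ft_force: [-0.7, -0.0, -4.8]
width: 0.201
grip_force: 117.5
{'time': 16.9, 'position': [0.4987, -0.2347, 0.2693], 'orientation': [-179.9997, -0.0073, 0.7493], 'ft_force': [-0.7377, -0.0194, -4.8411], 'ft_torque': [-0.0322, 0.5296, 0.0229], 'width': 0.2011, 'grip_force': 117.5415}
```

```bash
python3 -m inch '[[[-0.01,0,0.02,0,0,0,-1],[-0.03,0,0.04,0,0,0,-1],[-0.04,0,0.06,0,0,0,-1],[-0.05,0,0.08,0,0,0,-1],[-0.06,0,0.1,0,0,0,-1],[-0.08,0,0.13,0,0,0,-1],[-0.09,0,0.15,0,0,0,-1],[-0.1,0,0.165,0,0,0,-1],[-0.1,0,0.165,0,0,0,-1],[-0.1,0,0.165,0,0,0,-1]]]'
python3 - <<'E'
from h import *
st()
E
```

```text
time: 18.15
position: [0.496, -0.2348, 0.2652]
orientation: [180.0, 0.0, 0.7]
ft_force: [-0.6, 0.1, -4.9]
width: 0.201
grip_force: 117.6
{'time': 18.15, 'position': [0.496, -0.2348, 0.2652], 'orientation': [179.9967, 0.0133, 0.7389], 'ft_force': [-0.5795, 0.0867, -4.9307], 'ft_torque': [0.0299, 0.5727, 0.1137], 'width': 0.2006, 'grip_force': 117.5736}
```

```bash
python3 -m inch '[[[-0.01,0,0.02,0,0,0,-1],[-0.03,0,0.04,0,0,0,-1],[-0.04,0,0.06,0,0,0,-1],[-0.05,0,0.08,0,0,0,-1],[-0.06,0,0.1,0,0,0,-1],[-0.07,0,0.13,0,0,0,-1],[-0.08,0,0.15,0,0,0,-1],[-0.09,0,0.17,0,0,0,-1],[-0.09,0,0.17,0,0,0,-1],[-0.09,0,0.17,0,0,0,-1]]]'
python3 - <<'E'
from h import *
st()
E
```

```text
time: 19.4
position: [0.4936, -0.2349, 0.2609]
orientation: [180.0, 0.0, 0.7]
ft_force: [-1.9, 0.0, -4.6]
width: 0.204
grip_force: 117.6
{'time': 19.4, 'position': [0.4936, -0.2349, 0.2609], 'orientation': [179.9971, 0.0232, 0.7355], 'ft_force': [-1.865, 0.0189, -4.5776], 'ft_torque': [0.0756, 0.6604, 0.1253], 'width': 0.2036, 'grip_force': 117.6132}
```

```bash
python3 -m inch '[[[-0.02,0,0.02,0,0,0,-1],[-0.03,0,0.04,0,0,0,-1],[-0.04,0,0.06,0,0,0,-1],[-0.06,0,0.08,0,0,0,-1],[-0.07,0,0.1,0,0,0,-1],[-0.08,0,0.13,0,0,0,-1],[-0.09,0,0.15,0,0,0,-1],[-0.1,0,0.17,0,0,0,-1],[-0.1,0,0.17,0,0,0,-1],[-0.1,0,0.17,0,0,0,-1]]]'
python3 - <<'E'
from h import *
st()
E
```

```text
time: 20.65
position: [0.4915, -0.235, 0.2569]
orientation: [180.0, -0.0, 0.7]
ft_force: [-0.8, -0.3, -2.7]
width: 0.205
grip_force: 117.9
{'time': 20.65, 'position': [0.4915, -0.235, 0.2569], 'orientation': [179.977, -0.0418, 0.7269], 'ft_force': [-0.7705, -0.2884, -2.7107], 'ft_torque': [0.0345, -0.0259, 0.0062], 'width': 0.2045, 'grip_force': 117.896}
```

```bash
python3 -m inch '[[[-0.01,0,0.01,0,0,0,-1],[-0.01,0,0.03,0,0,0,-1],[-0.01,0,0.03,0,0,0,-1],[-0.01,0,0.03,0,0,0,-1],[-0.01,0,0.03,0,0,0,-1],[-0.01,0,0.03,0,0,0,-1],[-0.01,0,0.03,0,0,0,-1],[-0.01,0,0.03,0,0,0,-1],[-0.01,0,0.03,0,0,0,-1],[-0.01,0,0.03,0,0,0,-1]]]'
python3 - <<'E'
from h import *
st()
T=grab_frame("top");S=grab_frame("side")
t=cv2.resize(T["color"][150:270,380:480,::-1],(400,480),interpolation=2)
s=cv2.resize(S["color"][100:220,275:375,::-1],(400,480),interpolation=2)
cv2.imwrite("pics/i.png",np.hstack([t,s]))
E
```

```text
time: 21.9
position: [0.4911, -0.2349, 0.2559]
orientation: [180.0, -0.0, 0.7]
ft_force: [-0.1, -0.5, -2.2]
width: 0.202
grip_force: 117.9
{'time': 21.9, 'position': [0.4911, -0.2349, 0.2559], 'orientation': [179.9941, -0.0006, 0.7404], 'ft_force': [-0.1223, -0.4747, -2.1702], 'ft_torque': [0.0057, 0.0216, -0.0251], 'width': 0.2017, 'grip_force': 117.895}
```

View pics/i.png

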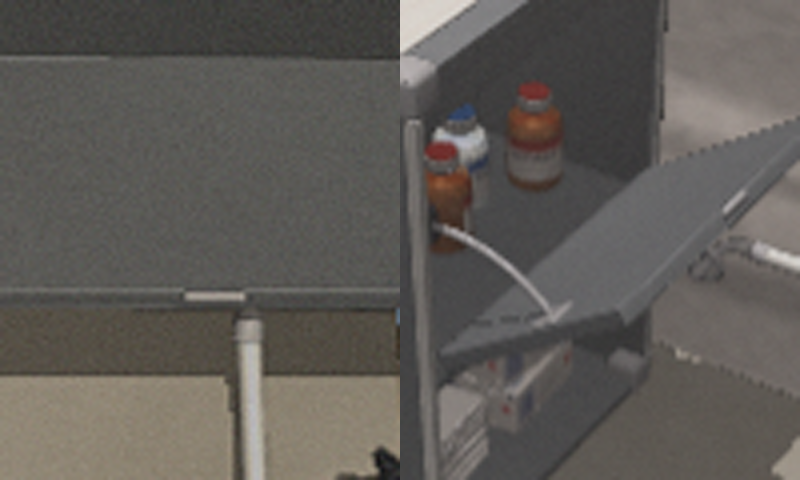

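The flap is about 1 rad open on its stay and the hook is still in the eye. The load is off the hook. I'll average the force to confirm.

```bash
cat > avg.py <<'E'
from h import *
a=[]
for i in range(6):
    s=manip.observe();a.append(np.r_[s["ft_force"],s["ft_torque"]]);grab_frame("top")
print(np.mean(a,0).round(3),np.std(a,0).round(2))
E
python3 avg.py; python3 -m inch '[[[0.01,0,-0.02,0,0,0,-1],[0.01,0,-0.03,0,0,0,-1],[0.01,0,-0.03,0,0,0,-1],[0.01,0,-0.03,0,0,0,-1],[0.01,0,-0.03,0,0,0,-1],[0.01,0,-0.03,0,0,0,-1],[0.01,0,-0.03,0,0,0,-1],[0.01,0,-0.03,0,0,0,-1],[0.01,0,-0.03,0,0,0,-1],[0.01,0,-0.03,0,0,0,-1]]]'; python3 avg.py
```

```text
[-0.153 -0.29  -2.015 -0.008 -0.063 -0.009] [0.35 0.43 0.52 0.03 0.02 0.03]
time: 23.55
position: [0.4913, -0.2349, 0.2567]
orientation: [180.0, -0.0, 0.7]
ft_force: [-0.0, -0.5, -2.7]
width: 0.204
grip_force: 117.9
[ 0.195  0.115 -2.287 -0.011 -0.057 -0.018] [0.27 0.76 0.21 0.03 0.03 0.02]
```

```bash
python3 -m inch '[[[0,0.15,0,0,0,0,-1],[0,0.4,0,0,0,0,-1],[0,0.65,0,0,0,0,-1],[0,0.9,0,0,0,0,-1],[0,1.15,0,0,0,0,-1],[0,1.4,0,0,0,0,-1],[0,1.65,0,0,0,0,-1],[0,1.9,0,0,0,0,-1],[0,2.1,0,0,0,0,-1],[0,2.2,0,0,0,0,-1]]]' && python3 avg.py
```

```text
time: 25.1
position: [0.492, -0.2903, 0.2567]
orientation: [180.0, 0.0, 0.7]
ft_force: [0.3, -0.3, -3.4]
width: 0.2
grip_force: 117.9
[ 0.011 -0.059 -2.618  0.009 -0.052  0.004] [0.42 0.21 0.45 0.02 0.02 0.02]
```

```bash
python3 -m inch '[[[-0.3,0,0,0,0,0,-1],[-0.8,0,0,0,0,0,-1],[-1.4,0,0,0,0,0,-1],[-2,0,0.2,0,0,0,-1],[-2.4,0,0.6,0,0,0,-1],[-2.4,-0.5,1.2,0,0,0,-1],[-2.4,-1,1.9,0,0,0,-1],[-2.4,-1.5,2.6,0,0,0,-1],[-2.4,-2,3.3,0,0,0,-1],[-2.4,-2.4,4,0,0,0,-1]]]'
python3 - <<'E'
from h import *
st()
E
```

```text
time: 26.65
position: [0.4314, -0.2285, 0.1551]
orientation: [-179.9, 0.0, 0.8]
ft_force: [-0.1, 0.1, -2.6]
width: 0.198
grip_force: 117.9
{'time': 26.65, 'position': [0.4314, -0.2285, 0.1551], 'orientation': [-179.9326, 0.0231, 0.8466], 'ft_force': [-0.115, 0.1174, -2.5674], 'ft_torque': [-0.0315, -0.0683, -0.0088], 'width': 0.1984, 'grip_force': 117.8956}
```

```bash
python3 -m inch '[[[0,0,0.3,0,0,0,-1],[0,0,1,0,0,0,-1],[0,0,1.9,0,0,0,-1],[0,0,2.8,0,0,0,-1],[0,0,3.7,0,0,0,-1],[0,0,4.5,0,0,0,-1],[0,0,5.1,0,0,0,-1],[0,0,5.5,0,0,0,-1],[0,0,5.7,0,0,0,-1],[0,0,5.8,0,0,0,-1]]]'
python3 - <<'E'
from h import *
st()
E
```

```text
time: 27.9
position: [0.4316, -0.2308, 0.0118]
orientation: [180.0, -0.0, 0.7]
ft_force: [0.6, -0.1, -2.2]
width: 0.203
grip_force: 117.9
{'time': 27.9, 'position': [0.4316, -0.2308, 0.0118], 'orientation': [179.9772, -0.0339, 0.7357], 'ft_force': [0.6382, -0.0848, -2.1958], 'ft_torque': [-0.037, -0.0484, 0.0328], 'width': 0.203, 'grip_force': 117.8713}
```

```bash
python3 -m inch '[[[0,0,0.05,0,0,0,-1],[0,0,0.1,0,0,0,-1],[0,0,0.15,0,0,0,-1],[0,0,0.2,0,0,0,-1],[0,0,0.23,0,0,0,-1],[0,0,0.25,0,0,0,-1],[0,0,0.25,0,0,0,-1],[0,0,0.25,0,0,0,-1],[0,0,0.25,0,0,0,-1],[0,0,0.25,0,0,0,-1]]]'
python3 - <<'E'
from h import *
st()
E
```

```text
time: 29.15
position: [0.4312, -0.2307, 0.0058]
orientation: [180.0, 0.0, 0.7]
ft_force: [-1.6, 1.7, 6.0]
width: 0.2
grip_force: 118.7
{'time': 29.15, 'position': [0.4312, -0.2307, 0.0058], 'orientation': [179.9886, 0.004, 0.738], 'ft_force': [-1.578, 1.7424, 6.0085], 'ft_torque': [0.3369, 0.4669, -0.0367], 'width': 0.1999, 'grip_force': 118.6741}
```

```bash
python3 -m inch '[[[0,0,0,0,0,0,-0.5],[0,0,0,0,0,0,-0.3],[0,0,0,0,0,0,0],[0,0,0,0,0,0,0.3],[0,0,0,0,0,0,0.6],[0,0,0,0,0,0,1],[0,0,0,0,0,0,1],[0,0,0,0,0,0,1],[0,0,0,0,0,0,1],[0,0,0,0,0,0,1]]]' 20
python3 -m inch '[[[0,0,-0.2,0,0,0,1],[0,0,-0.6,0,0,0,1],[0,0,-1.2,0,0,0,1],[0,0,-2,0,0,0,1],[0,0,-3,0,0,0,1],[0,0,-4,0,0,0,1],[-0.3,2,-5,0,0,0,1],[-0.3,4,-5.5,0,0,0,1],[-0.3,5,-5.5,0,0,0,1],[-0.3,6,-5.5,0,0,0,1]]]'
python3 - <<'E'
from h import *
st()
T=grab_frame("top");S=grab_frame("side")
p=np.array([.4312-.039,-.2302,0]);c=Ro.from_euler("z",.7,degrees=True)
pts=p+c.apply(np.array([[.05,0,.012],[.15,0,.012],[.185,.05,.012]]))
for n,f in(("T",T),("S",S)):
    print(n,proj(f,pts).round(1).tolist())
    for t in("pole","flap","vial","tub","tape"):
        r=outline_of(t,f);print(t,[(round(d["conf"],2),np.round(d["box"]).tolist()) for d in r[:2]])
E
```

```text
time: 30.4
position: [0.4312, -0.2307, 0.0054]
orientation: [180.0, 0.0, 0.7]
ft_force: [0.8, 0.0, 0.5]
width: 1.003
grip_force: 0.0
time: 31.65
position: [0.4257, -0.3821, 0.1445]
orientation: [179.9, -0.1, 0.7]
ft_force: [0.5, -0.1, 0.5]
width: 1.0
grip_force: 0.0
{'time': 31.65, 'position': [0.4257, -0.3821, 0.1445], 'orientation': [179.9368, -0.0835, 0.6898], 'ft_force': [0.528, -0.1136, 0.4615], 'ft_torque': [-0.0164, -0.0541, -0.0321], 'width': 1.0003, 'grip_force': 0.0}
T [[413.8, 316.4], [412.4, 275.9], [392.1, 261.9]]
pole [(0.91, [407.0, 317.0, 24.0, 114.0])]
flap []
vial [(0.86, [255.0, 319.0, 24.0, 18.0])]
tub [(0.88, [209.0, 334.0, 30.0, 26.0])]
tape [(0.89, [289.0, 283.0, 26.0, 27.0])]
S [[408.6, 253.0], [378.2, 240.0], [360.1, 245.3]]
pole [(0.64, [403.0, 255.0, 85.0, 36.0])]
flap [(0.6, [333.0, 159.0, 97.0, 63.0]), (0.39, [303.0, 149.0, 160.0, 179.0])]
vial [(0.6, [343.0, 345.0, 18.0, 30.0])]
tub [(0.87, [333.0, 388.0, 31.0, 35.0])]
tape [(0.66, [329.0, 312.0, 19.0, 25.0])]
```

The pole lies where predicted, the bystanders have not moved, and the flap is still open. Handing in.

```bash
python3 -c "
from h import *
st();print(manip.finish_job())"
```

```text
{'time': 32.25, 'position': [0.4258, -0.3802, 0.143], 'orientation': [-179.997, 0.002, 0.7851], 'ft_force': [-0.3463, 0.5657, 0.6647], 'ft_torque': [-0.003, -0.033, 0.0047], 'width': 1.0034, 'grip_force': 0.0}
the job is handed in; nothing more can be done
None
```

I handed the job in at about 32 s, with no verdict returned: the flap was lowered on the hook to its stop and left open at about 1 rad, the pole lies flat on the table clear of the locker, and the vial, tub and tape roll show no movement in the last pictures.

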